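# Tidy the hallway ledge into its trays

### The arm

A 6-joint arm with a two-finger parallel gripper is mounted at the origin on the work surface. World frame = base frame: x ahead of the robot, y to its left, z up, the work surface at z = 0. Lengths are in m, angles in rad, forces in N, time in s.
With the tool pointing down it reaches from about 0.35 to 0.975 m from the base axis. Payload 4.9 kg.
Tool frame: the origin (TCP) lies on the centre line of the jaws, within the pads' length; the fingertips stand manip.tip_reach ahead of it and the grasp point (between the pads) is the TCP (manip.tip_reach is the distance from the TCP to the fingertips, in m); z points along the fingers, y is the line along which they close (so a half turn about z gives the same grasp; the last joint's range is limited). The gripper opens to 85 mm and grips with 20 to 120 N. Pads are 22 mm wide; open, the fingers measure 114 mm over their backs; the gripper's body (76 mm by 85 mm) begins 54 mm behind the grasp point. The pads swing forward as they close: fully open they stand 13 mm farther back than shut.
Start: joints at [1.057, 0.053, 1.613, -0, 1.476, -0.119], TCP at [0.24, 0.577, 0.25] pointing down, gripper open.
Joint ranges: [-3.01, 3.01], [-1.01, 2.22], [0.06, 2.58], [-1.02, 4.17], [0.09, 2.62], [-3.14, 3.14]. Speed limits (rad/s): [2.57, 2.57, 3.14, 3.14, 3.14, 3.14].

### API

Orientations are given as a unit quaternion [w, x, y, z].
In Python, from plant import manip gives the robot as it stands. The module is installed in compiled form; this text tells all that it offers.
- The arm moves only by the tool move_arm, never from a script. Its argument "rows" is a list of rows, each a list of 7 numbers: the shift along the tool's x, y, z in cm, then the turn, a rotation vector about the tool's x, y, z in degrees, then the opening, from -1 (shut) to 1 (fully open). In form: [[tx, ty, tz, ax, ay, az, jaw], ...]. A call has 1 to 20 rows; each row shifts and turns the commanded pose from where the row before left it, along the tool's axes as they then stand; what a row does not reach is not made up. A row lasts 1/12 s, in which the tool goes at most 41.7 mm and 7.16 degrees, less where a joint would pass 70% of its speed; a pose out of reach is approached as far as the arm can. A call is refused whole if a number of a shift passes 4.17 or a number of a turn 7.16, either way. A call with a gripper value outside its range is refused whole. The fingers move at their own pace and stop on an object; the grip force is fixed at half the most. Time passes only in rows, so rows that do not move let the fingers close. It gives the time, the measured TCP pose, the force, the opening and the grip force at its end, in the units of the state.
- manip.state(): the state, without advancing time (a new reading comes with each control period).
- manip.grab_frame(name): name is "side" or "top" or "wrist"; returns a dict with "img" (420x560x3 uint8, blue, green, red), "mtx" (3x3 intrinsics, pixels), "R" (3x3) and "t" (3): a world point X has camera coordinates R X + t. Camera axes: x right, y down, z forward; pixel columns grow to the right and rows downward; lengths in m; the calibration is good to about 2 mm. A picture is of the moment at which its call begins. There is no depth.
- manip.job_done(): hands the job in; it is judged then, once.
The state is a dict: "time": time; "joint_pos": joint angles; "joint_vel": joint speeds; "joint_efforts": joint torques, N m; "tool_pos": TCP position; "tool_rot": TCP orientation; "contact_force": force on the tool from outside, world axes, zero at the start; "ft_torque": the same for the moment, N m; "gripper_width": opening from 0.0 (shut) to 1.0 (fully open); "grasp_force": force on a finger pad.
Only numpy, scipy, OpenCV 4.12 (cv2) and the standard library are available. Lean on these libraries where they do the work, as an engineer would, in place of code of your own. Each camera call takes 0.05 s, during which the arm holds its last target. There are 200 camera calls.

### The job

Sort the loose things on the ledge into the wooden trays: the comb in the long narrow tray, both yellow gate remotes in the square tray, and both carabiners in the round dish. Each must end lying flat on the bottom of its tray, the same side up as it lies now, with nothing propped on a rim or on another thing. Leave the tiffin carrier and the glass jar standing where they are.

Things in the scene. Friction and masses are not known exactly. Their poses are not given: they have to be found in the camera images.
- comb: Dark wooden comb lying flat: 120 (x) x 32 (y) x 8 (z) mm, about 35 g, spine along its +y edge, teeth pointing to -y; it can be gripped across its 32 mm width at the middle (teeth are rigid). Origin: centre of the underside; x along its length, z up.
- remote_a: Yellow plastic gate remote with one round black rubber button (centred 10 mm toward +x of the middle), lying button up: 64 (x) x 38 (y) x 14 (z) mm, rounded edges, about 45 g. Origin: centre of the underside; x along its length, y across its width (grip across the 38 mm), z up. One of two identical remotes.
- remote_b: Yellow plastic gate remote with one round black rubber button (centred 10 mm toward +x of the middle), lying button up: 64 (x) x 38 (y) x 14 (z) mm, rounded edges, about 45 g. Origin: centre of the underside; x along its length, y across its width (grip across the 38 mm), z up. One of two identical remotes.
- carabiner_a: Aluminium carabiner, an oval ring of 10 mm round bar lying flat: 76 mm long (x), 42 mm wide (y) over the outside, 10 mm thick (z), open in the middle, with straight parallel long sides 40 mm long; about 45 g. Origin: centre of the oval at the height of its underside; x along its length, y across its width (grip across the 42 mm), z up. One of two identical carabiners.
- carabiner_b: Aluminium carabiner, an oval ring of 10 mm round bar lying flat: 76 mm long (x), 42 mm wide (y) over the outside, 10 mm thick (z), open in the middle, with straight parallel long sides 40 mm long; about 45 g. Origin: centre of the oval at the height of its underside; x along its length, y across its width (grip across the 42 mm), z up. One of two identical carabiners.
- long_tray: Long narrow light-wood tray, fixed to the ledge: outside 154 (x) x 94 (y) x 14 (z) mm, walls 5 mm thick, inside 144 x 84 mm, inner floor 5 mm above its origin. Origin: centre of the underside, on the ledge; x along its length, z up. Its floor lies 5 mm above the ledge, its rim 14 mm.
- square_tray: Square light-wood tray, fixed to the ledge: outside 170 x 170 x 14 mm, walls 5 mm thick, inside 160 x 160 mm, inner floor 5 mm above its origin. Origin: centre of the underside, on the ledge; x and y along its sides, z up. Both remotes fit side by side.
- round_dish: Round flat-bottomed light-wood dish, fixed to the ledge: 170 mm outside diameter at the rim, 14 mm high, walls 4 mm thick and nearly upright, inside diameter at the floor about 158 mm, inner floor 5 mm above its origin. Origin: centre of the underside, on the ledge; z up. Both carabiners fit side by side.
- tiffin: Bystander: closed three-tier stainless tiffin carrier standing loose on the ledge, 110 mm diameter (126 mm over the side clips, along y), 189 mm high with its carrying handle, about 0.9 kg. Origin: centre of the underside, z up. To be left alone.
- jar: Bystander: squat glass jar with screwed-on steel lid standing loose on the ledge, 84 mm diameter, 68 mm high, about 0.35 kg. Origin: centre of the underside, z up. To be left alone.
There are look-alikes about, which are no part of the job. Several things have the shape of the comb; the one meant has the colours described above.

How it is judged:
At the end, for the whole second after the job is handed in: Comb on the floor of the long tray (within 15 mm of centre along, 30 mm across), remotes on that of the square tray (65 mm each way), carabiners on that of the round dish (62 mm); undersides within 3 to 4 mm of the floor, tilt under 0.12 rad, at rest; tiffin and jar moved under 20 mm (x of comb in the frame of long_tray between -0.015 and 0.015 m and y of comb in the frame of long_tray between -0.03 and 0.03 m and z of comb in the frame of long_tray below 0.008 m and angle between each of comb, remote_a, remote_b, carabiner_a, carabiner_b's own z axis and vertical below 0.12 rad and linear speed of each of comb, remote_a, remote_b, carabiner_a, carabiner_b below 0.02 m/s and angular speed of each of comb, remote_a, remote_b, carabiner_a, carabiner_b below 0.2 rad/s and x of remote_a in the frame of square_tray between -0.065 and 0.065 m and y of remote_a in the frame of square_tray between -0.065 and 0.065 m and z of each of remote_a, remote_b in the frame of square_tray below 0.008 m and x of remote_b in the frame of square_tray between -0.065 and 0.065 m and y of remote_b in the frame of square_tray between -0.065 and 0.065 m and horizontal distance between each of carabiner_a, carabiner_b and round_dish below 0.062 m and z of each of carabiner_a, carabiner_b in the frame of round_dish below 0.009 m and distance of each of tiffin, jar from where it was at the start of the episode below 0.02 m); the robot touches nothing.
It fails at once if the tiffin carrier is shoved more than 20 mm or tipped (distance of tiffin from where it was at the start of the episode above 0.02 m or angle between tiffin's own z axis and vertical above 0.2 rad).
It fails at once if the jar is shoved more than 20 mm or tipped (distance of jar from where it was at the start of the episode above 0.02 m or angle between jar's own z axis and vertical above 0.2 rad).
It also fails if it takes over 128 s, if anything falls off the work surface, if the arm or the gripper's body presses on something with over 40 N, if the wrist force passes 120 N, or if a joint passes its speed limit or range.

## Working session

There is one attempt and no reset: what is moved stays moved. The work goes in short steps, Python scripts to look and compute and a tool call to move; the robot and the scene stay as the last step left them, time stands still between calls to the robot, and variables do not carry over. Pictures are saved under pics/ and viewed, at most 16 in all, crops included, and the job is handed in when it is done.

Besides the shell and the picture viewer there is one more tool, called after ">>>" as name(argument=value, ...), one argument or row to a line, values as JSON. move_arm: Moves the arm, as the interface text tells. Its arguments: {"type":"object","properties":{"rows":{"type":"array","items":{"type":"array","items":{"type":"number"}}}},"required":["rows"]}

```bash
mkdir -p pics
python3 - <<'E'
from plant import manip
import cv2
print(manip.tip_reach, manip.state())
for n in("top","side"):
    f=manip.grab_frame(n); cv2.imwrite(f"pics/{n}0.png",f["img"]); print(n,f["mtx"].tolist(),f["R"].tolist(),f["t"].tolist())
E
```

```text
0.019 {'time': 0.0, 'joint_pos': array([ 1.05701423e+00,  5.33533833e-02,  1.61433428e+00, -6.40358339e-06,
        1.47602599e+00, -1.18990941e-01]), 'joint_vel': array([-0.00118433,  0.00119548,  0.0005024 , -0.00095115, -0.00107776,
       -0.00187869]), 'joint_efforts': array([ 3.39170847e-04, -3.93660235e+01, -3.70183825e+01, -1.05793240e-04,
        6.68768131e-03, -2.85166003e-06]), 'tool_pos': array([0.24007974, 0.57639169, 0.24904109]), 'tool_rot': array([-3.26928809e-04,  1.96115743e-01,  9.80580181e-01, -1.00885348e-03]), 'contact_force': array([ 0.61964583, -0.24695201,  0.71495121]), 'ft_torque': array([-0.02691219,  0.01309855,  0.03547166]), 'grasp_force': 0.0, 'gripper_width': 1.0000100604261444}
top [[415.09995028106664, 0.0, 278.89198732355834], [0.0, 415.09995028106664, 204.83314501486103], [0.0, 0.0, 1.0]] [[-0.00826868701298208, -0.9999657119878533, 0.00045129115594377876], [-0.9735682895464484, 0.007947393244670024, -0.2282578027805784], [0.22824638968597996, -0.002326755088243218, -0.9736006223324197]] [0.03989695153642907, 0.4714990093501974, 1.0959213111707016]
side [[457.4960172500961, 0.0, 282.7937668015454], [0.0, 457.4960172500961, 210.60321214963628], [0.0, 0.0, 1.0]] [[0.9386489822455056, -0.34441153760270327, -0.01785443630078132], [-0.26108627315499394, -0.6758246690339238, -0.6892713360464248], [0.22532653216945592, 0.6516453863040307, -0.7242832625493689]] [-0.4452504314405944, 0.16735274767710126, 1.2277005012637685]
```

View pics/top0.png

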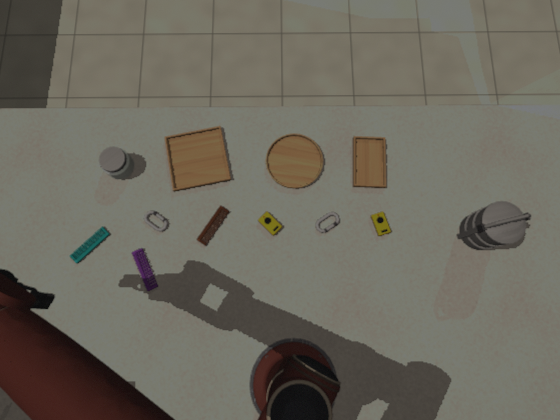

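View pics/side0.png

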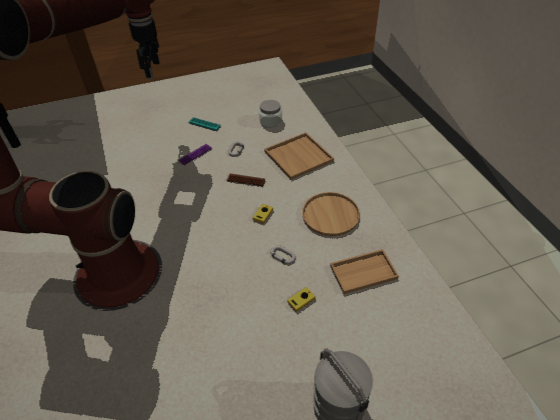

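The top view shows the comb at about (213,225), the remotes at (270,223) and (380,223), and the carabiners at (157,221) and (328,223). The square tray is at (198,158), the dish at (295,161) and the long tray at (370,162). The teal and purple combs are look-alikes. Next I'll measure these by mask.

```bash
cat > h.py <<'E'
import cv2, numpy as np
from plant import manip
def ray(f,uv,z):
    uv=np.atleast_2d(np.asarray(uv,float)); d=np.c_[uv,np.ones(len(uv))]@np.linalg.inv(f["mtx"]).T@f["R"]
    c=-f["R"].T@f["t"]; s=(z-c[2])/d[:,2]; return (c+s[:,None]*d)[:,:2]
def mask(img,win,kind):
    u0,v0,u1,v1=win; p=img[v0:v1,u0:u1]; hsv=cv2.cvtColor(p,cv2.COLOR_BGR2HSV).astype(int)
    if kind=="yellow": m=(hsv[...,1]>150)&(hsv[...,0]>18)&(hsv[...,0]<36)
    else:
        bg=np.median(p.reshape(-1,3),0); m=np.abs(p.astype(int)-bg).max(2)>(22 if kind=="diff" else kind)
    m=m.astype(np.uint8); m=cv2.morphologyEx(m,cv2.MORPH_CLOSE,np.ones((3,3)))
    cs,_=cv2.findContours(m,cv2.RETR_EXTERNAL,cv2.CHAIN_APPROX_NONE)
    c=max(cs,key=cv2.contourArea); return c.reshape(-1,2)+[u0,v0]
def rect(f,win,kind,z):
    P=ray(f,mask(f["img"],win,kind),z); (c,s,a)=cv2.minAreaRect((P*1000).astype(np.float32))
    if s[0]<s[1]: s=s[::-1]; a+=90
    return np.round(c,1),np.round(s,1),round((a+90)%180-90,1)   # mm, mm, long axis angle from world x
E
python3 - <<'E'
from h import *
f=manip.grab_frame("top")
T={"comb":((190,200,236,250),"diff",.004),"remA":((250,204,292,242),"yellow",.007),"remB":((362,204,400,242),"yellow",.007),
"carL":((140,203,176,238),18,.005),"carR":((310,205,348,240),18,.005),"sq":((155,118,242,198),"diff",.014),"dish":((256,126,334,196),"diff",.014),"long":((342,130,396,196),"diff",.014),"jar":((92,142,140,186),18,.05),}
T2={"comb":((222,168,272,190),"diff",.004),"remA":((246,198,280,228),"yellow",.007),"remB":((280,282,325,316),"yellow",.007),
"carL":((222,138,252,162),18,.005),"carR":((264,240,302,270),18,.005),"sq":((258,130,340,182),"diff",.014),"dish":((296,190,365,240),"diff",.014),"long":((325,248,404,297),"diff",.014)}
for k,v in T.items(): print("top",k,*rect(f,*v))
g=manip.grab_frame("side")
for k,v in T2.items(): print("side",k,*rect(g,*v))
a=f["img"][115:255,135:400]; cv2.imwrite("pics/crop.png",cv2.convertScaleAbs(cv2.resize(a,None,fx=3,fy=3,interpolation=cv2.INTER_CUBIC),alpha=1.3))
E
```

```text
top comb [425.6 224.2] [122.5  38.2] -33.5
top remA [429.8  62.1] [61.4 36.5] 44.9
top remB [ 425.9 -254.1] [61.4 37.4] 18.0
top carL [438.9 385.4] [73.3 44.6] 56.4
top carR [ 428.4 -104.4] [75.3 38.9] -56.7
top sq [625.6 270.3] [181.4 173.9] -79.3
top dish [614.8 -12.7] [171.1 167.5] 89.5
top long [ 612.2 -230.1] [205.2 153.8] -4.1
top jar [591.3 472.9] [95.5 84.3] 75.0
side comb [429.2 224. ] [125.1  44.6] -34.0
side remA [433.5  61.9] [68.2 38.4] 43.5
side remB [ 429.2 -254.8] [63.7 39.2] 17.1
side carL [443.8 385.1] [78.5 48.5] 60.1
side carR [ 436.7 -107.5] [77.6 48.5] -57.9
side sq [628.7 264.3] [192.4 179.9] -78.6
side dish [621.  -18.3] [209.9 197.7] -21.2
side long [ 618.2 -239.9] [220.5 154.5] -21.0
```

View pics/crop.png

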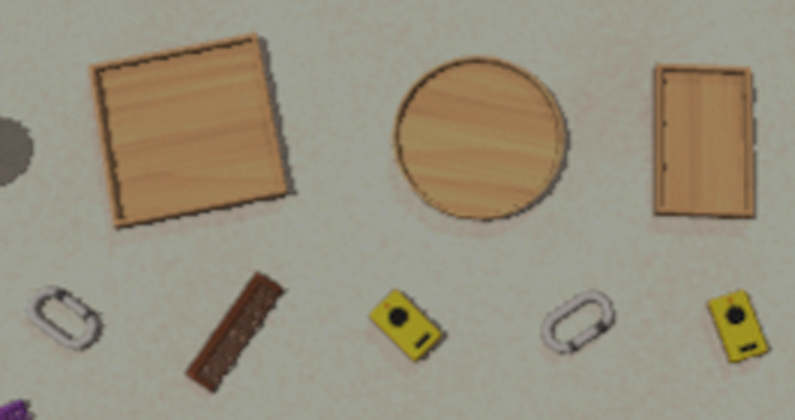

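The crop shows the comb (dark brown), both remotes button up, both carabiners, and the three trays. The long tray is nearly aligned with world x and the square tray is turned by about 10°. I'll refine the tray positions with a wood mask.

```bash
cat >> h.py <<'E'
def tray(f,win):
    u0,v0,u1,v1=win; hsv=cv2.cvtColor(f["img"][v0:v1,u0:u1],cv2.COLOR_BGR2HSV)
    m=cv2.inRange(hsv,(5,75,60),(25,255,255)); m=cv2.morphologyEx(m,cv2.MORPH_CLOSE,np.ones((5,5)))
    c=max(cv2.findContours(m,0,1)[0],key=cv2.contourArea).reshape(-1,2)+[u0,v0]
    c,s,a=cv2.minAreaRect((ray(f,c,.012)*1000).astype(np.float32)); return np.round(c,1),np.round(s,1),round(a,1)
def go(x,y,z,yaw):
    "shift in the present tool axes (cm) and turn about tool z (deg), tool x wanted along yaw mod 180"
    from scipy.spatial.transform import Rotation as Rr
    s=manip.state(); q=s["tool_rot"]; R=Rr.from_quat(q,scalar_first=True)
    d=R.inv().apply(np.array([x,y,z])-s["tool_pos"])*100; X=R.as_matrix()[:,0]; now=np.degrees(np.arctan2(X[1],X[0]))
    dy=(yaw-now+90)%180-90
    print("shift cm",d.round(2),"turn az",round(-dy,2),"toolz",R.as_matrix()[:,2].round(3),"pos",s["tool_pos"].round(4),"yaw",round(now,1),"j6",s["joint_pos"][5].round(2),"t",round(s["time"],2))
E
python3 - <<'E'
from h import *
f=manip.grab_frame("top"); g=manip.grab_frame("side")
for n,w,w2 in (("sq",(155,118,242,198),(258,130,340,182)),("dish",(256,126,334,196),(296,190,365,240)),("long",(342,130,396,200),(325,248,404,297))):
    print(n,*tray(f,w),*tray(g,w2))
go(.441,.385,.12,58)
E
```

```text
sq [628.1 277.3] [171.8 172.1] 11.4 [631.  273.5] [180.1 203.4] 10.1
dish [617.3  -9.8] [169.2 165.9] 43.4 [620.  -12.4] [172. 174.] 13.8
long [ 611.8 -231.9] [ 96.3 157. ] 87.2 [ 616.7 -231.9] [108.8 160.2] 87.3
shift cm [-25.9   -9.97  12.99] turn az -80.62 toolz [-0.    -0.001 -1.   ] pos [0.2403 0.5767 0.2499] yaw 157.4 j6 -0.12 t 0.3
```

>>> move_arm(
  rows=[
    [-3.24, -1.25, 1.5, 0, 0, 0, 1],
    [-3.24, -1.25, 1.5, 0, 0, 0, 1],
    [-3.24, -1.25, 1.5, 0, 0, 0, 1],
    [-3.24, -1.25, 1.5, 0, 0, 0, 1],
    [-3.24, -1.25, 1.5, 0, 0, 0, 1],
    [-3.24, -1.25, 1.5, 0, 0, 0, 1],
    [-3.24, -1.25, 1.5, 0, 0, 0, 1],
    [-3.24, -1.25, 1.5, 0, 0, 0, 1],
    [0, 0, 0, 0, 0, -6.72, 1],
    [0, 0, 0, 0, 0, -6.72, 1],
    [0, 0, 0, 0, 0, -6.72, 1],
    [0, 0, 0, 0, 0, -6.72, 1],
    [0, 0, 0, 0, 0, -6.72, 1],
    [0, 0, 0, 0, 0, -6.72, 1],
    [0, 0, 0, 0, 0, -6.72, 1],
    [0, 0, 0, 0, 0, -6.72, 1],
    [0, 0, 0, 0, 0, -6.72, 1],
    [0, 0, 0, 0, 0, -6.72, 1],
    [0, 0, 0, 0, 0, -6.72, 1],
    [0, 0, 0, 0, 0, -6.72, 1],
  ],
)

```text
time: 1.97
tool_pos: [0.4411, 0.3849, 0.1303]
tool_rot: [-0.0, -0.488, 0.873, 0.0]
contact_force: [0.2, -0.2, 0.5]
gripper_width: 1.0
grasp_force: 0.0
```

Run:
```python
from h import *
go(.441,.385,.022,58)
f=manip.grab_frame("wrist"); cv2.imwrite("pics/w0.png",f["img"])
P=f["mtx"]@(f["R"]@np.array([.441,.385,.005])+f["t"]); print(P[:2]/P[2], (-f["R"].T@f["t"]).round(3))
```

```text
shift cm [-0.000e+00  1.000e-02  1.083e+01] turn az 0.36 toolz [-0. -0. -1.] pos [0.4411 0.3849 0.1303] yaw -121.6 j6 -2.0 t 1.97
[283.32803922 203.83326204] [0.399 0.314 0.255]
```

View pics/w0.png

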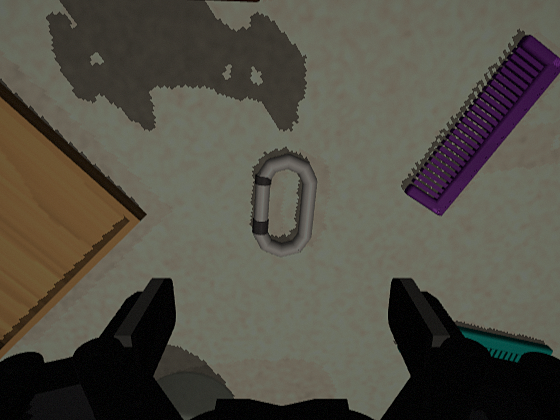

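The carabiner is centred at (285,203), against a prediction of (283,204), so alignment is good. I'll part-close the jaws and go down.

>>> move_arm(
  rows=[
    [0, 0, 2.5, 0, 0, 0.36, 0.25],
    [0, 0, 2.5, 0, 0, 0, 0.25],
    [0, 0, 2.5, 0, 0, 0, 0.25],
    [0, 0, 2, 0, 0, 0, 0.25],
    [0, 0, 0.8, 0, 0, 0, 0.25],
    [0, 0, 0.3, 0, 0, 0, 0.25],
    [0, 0, 0, 0, 0, 0, 0.25],
    [0, 0, 0, 0, 0, 0, 0.25],
  ],
)

```text
time: 2.68
tool_pos: [0.4421, 0.3855, 0.0257]
tool_rot: [0.001, -0.482, 0.876, 0.0]
contact_force: [0.2, 0.9, 0.9]
gripper_width: 0.627
grasp_force: 0.0
```

>>> move_arm(
  rows=[
    [0, 0, 0.2, 0, 0, 0, 0.25],
    [0, 0, 0, 0, 0, 0, 0.25],
    [0, 0, 0, 0, 0, 0, 0.25],
  ],
)

```text
time: 2.93
tool_pos: [0.4417, 0.3853, 0.0233]
tool_rot: [0.001, -0.482, 0.876, 0.0]
contact_force: [-0.1, 0.5, -0.7]
gripper_width: 0.624
grasp_force: 0.0
```

Run:
```python
from h import *
f=manip.grab_frame("wrist"); cv2.imwrite("pics/w1.png",f["img"])
```

```text
(no output)
```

View pics/w1.png

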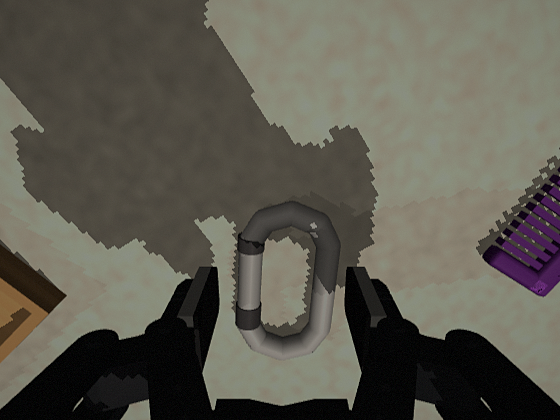

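The jaws straddle the carabiner symmetrically, at columns about 217 and 345, with the ring at 240–338. I'll keep lowering and feel for the ledge.

>>> move_arm(
  rows=[
    [0, 0, 0.2, 0, 0, 0, 0.25],
    [0, 0, 0.2, 0, 0, 0, 0.25],
    [0, 0, 0, 0, 0, 0, 0.25],
    [0, 0, 0, 0, 0, 0, 0.25],
  ],
)

```text
time: 3.32
tool_pos: [0.4409, 0.3848, 0.018]
tool_rot: [-0.0, -0.482, 0.876, -0.0]
contact_force: [-0.4, 0.1, -0.5]
gripper_width: 0.627
grasp_force: 0.0
```

>>> move_arm(
  rows=[
    [0, 0, 0.2, 0, 0, 0, 0.25],
    [0, 0, 0, 0, 0, 0, 0.25],
    [0, 0, 0, 0, 0, 0, 0.25],
  ],
)

```text
time: 3.57
tool_pos: [0.4411, 0.3848, 0.0161]
tool_rot: [-0.0, -0.482, 0.876, -0.0]
contact_force: [-0.3, 0.2, -0.5]
gripper_width: 0.623
grasp_force: 0.0
```

>>> move_arm(
  rows=[
    [0, 0, 0, 0, 0, 0, -0.1],
    [0, 0, 0, 0, 0, 0, -1],
    [0, 0, 0, 0, 0, 0, -1],
    [0, 0, 0, 0, 0, 0, -1],
    [0, 0, 0, 0, 0, 0, -1],
    [0, 0, 0, 0, 0, 0, -1],
  ],
)

```text
time: 4.07
tool_pos: [0.4421, 0.3856, 0.0178]
tool_rot: [0.001, -0.482, 0.876, 0.0]
contact_force: [0.1, -0.4, 5.5]
gripper_width: 0.458
grasp_force: 61.8
```

>>> move_arm(
  rows=[
    [0, 0, -0.5, 0, 0, 0, -1],
    [0, 0, -1.5, 0, 0, 0, -1],
    [0, 0, -3, 0, 0, 0, -1],
    [0, 0, -4, 0, 0, 0, -1],
    [0, 0, 0, 0, 0, 0, -1],
    [0, 0, 0, 0, 0, 0, -1],
  ],
)

```text
time: 4.57
tool_pos: [0.4431, 0.3862, 0.11]
tool_rot: [0.003, -0.482, 0.876, 0.0]
contact_force: [0.3, -0.3, -0.6]
gripper_width: 0.463
grasp_force: 59.9
```

Run:
```python
from h import *
# dish centre + 34 mm toward +y at yaw 0-type alignment (tool x along world x)
go(.619,-.011+.033,.11,0)
f=manip.grab_frame("wrist"); cv2.imwrite("pics/w2.png",f["img"])
```

```text
shift cm [ 2.136e+01 -3.435e+01 -3.000e-02] turn az 57.66 toolz [ 0.006  0.004 -1.   ] pos [0.4431 0.3862 0.11  ] yaw -122.3 j6 -1.99 t 4.57
```

View pics/w2.png

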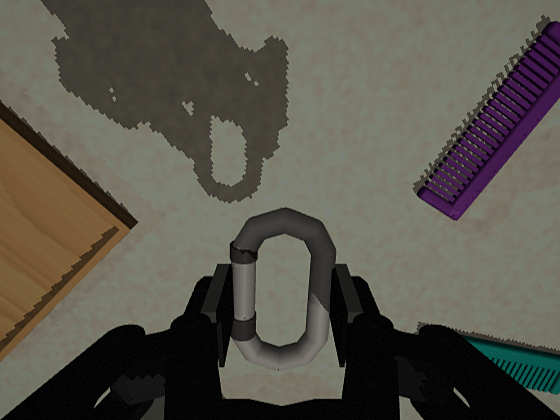

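The carabiner is held level between the pads. I'll carry it to the dish.

>>> move_arm(
  rows=[
    [1.78, -2.86, 0, 0, 0, 0, -1],
    [1.78, -2.86, 0, 0, 0, 0, -1],
    [1.78, -2.86, 0, 0, 0, 0, -1],
    [1.78, -2.86, 0, 0, 0, 0, -1],
    [1.78, -2.86, 0, 0, 0, 0, -1],
    [1.78, -2.86, 0, 0, 0, 0, -1],
    [1.78, -2.86, 0, 0, 0, 0, -1],
    [1.78, -2.86, 0, 0, 0, 0, -1],
    [1.78, -2.86, 0, 0, 0, 0, -1],
    [1.78, -2.86, 0, 0, 0, 0, -1],
    [1.78, -2.86, 0, 0, 0, 0, -1],
    [1.78, -2.86, 0, 0, 0, 0, -1],
    [0, 0, 0, 0, 0, 7, -1],
    [0, 0, 0, 0, 0, 7, -1],
    [0, 0, 0, 0, 0, 7, -1],
    [0, 0, 0, 0, 0, 7, -1],
    [0, 0, 0, 0, 0, 7, -1],
    [0, 0, 0, 0, 0, 7, -1],
    [0, 0, 0, 0, 0, 7, -1],
    [0, 0, 0, 0, 0, 7, -1],
  ],
)

```text
time: 6.28
tool_pos: [0.6153, 0.0209, 0.1037]
tool_rot: [-0.002, -0.011, 1.0, 0.0]
contact_force: [0.7, 0.6, -0.8]
gripper_width: 0.465
grasp_force: 59.8
```

Run:
```python
from h import *
go(.619,-.011+.033,.024,0)
f=manip.grab_frame("wrist"); cv2.imwrite("pics/w3.png",f["img"])
```

```text
shift cm [-0.41  0.09  7.97] turn az 1.31 toolz [-0.004  0.    -1.   ] pos [0.6153 0.0209 0.1037] yaw -178.7 j6 -1.68 t 6.28
```

View pics/w3.png

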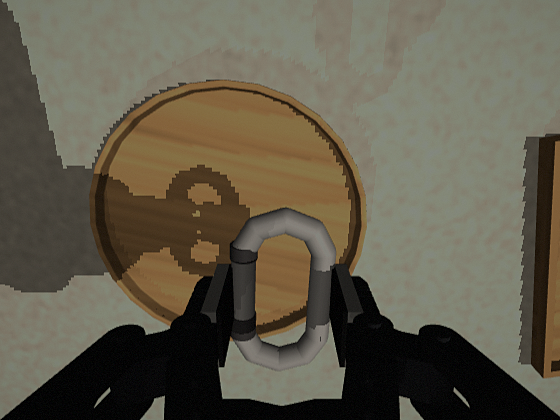

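The dish rim spans columns 92–366 with its top at row 80. I'll check the dish centre from these three points.

Run:
```python
from h import *
f=manip.grab_frame("wrist")
P=ray(f,[[92,200],[366,215],[220,80],[125,115],[333,115]],.014); A=np.c_[2*P,np.ones(5)]; s=np.linalg.lstsq(A,(P**2).sum(1),rcond=None)[0]
print(P.round(3).tolist(),s[:2],np.sqrt(s[2]+s[:2]@s[:2]))
```

```text
[[0.604, -0.094], [0.61, 0.071], [0.534, -0.015], [0.554, -0.068], [0.552, 0.048]] [ 0.61484388 -0.01074222] 0.0834619606540383
```

>>> move_arm(
  rows=[
    [-0.2, 0.1, 2, 0, 0, 1.3, -1],
    [0, 0, 2, 0, 0, 0, -1],
    [0, 0, 2, 0, 0, 0, -1],
    [0, 0, 1, 0, 0, 0, -1],
    [0, 0, 0.6, 0, 0, 0, -1],
    [0, 0, 0, 0, 0, 0, -1],
    [0, 0, 0, 0, 0, 0, -1],
  ],
)

```text
time: 6.97
tool_pos: [0.619, 0.0219, 0.0304]
tool_rot: [-0.0, -0.004, 1.0, -0.0]
contact_force: [0.5, -0.2, 0.7]
gripper_width: 0.461
grasp_force: 59.9
```

>>> move_arm(
  rows=[
    [0, 0, 0.2, 0, 0, 0, -1],
    [0, 0, 0, 0, 0, 0, -1],
    [0, 0, 0, 0, 0, 0, -1],
  ],
)

```text
time: 7.22
tool_pos: [0.6195, 0.0218, 0.0293]
tool_rot: [0.001, -0.003, 1.0, -0.0]
contact_force: [-0.1, 1.1, -0.3]
gripper_width: 0.464
grasp_force: 59.9
```

>>> move_arm(
  rows=[
    [0, 0, 0.3, 0, 0, 0, -1],
    [0, 0, 0.2, 0, 0, 0, -1],
    [0, 0, 0, 0, 0, 0, -1],
    [0, 0, 0, 0, 0, 0, -1],
  ],
)

```text
time: 7.55
tool_pos: [0.6186, 0.0219, 0.023]
tool_rot: [-0.0, -0.003, 1.0, 0.0]
contact_force: [-0.4, 0.2, 0.3]
gripper_width: 0.462
grasp_force: 59.9
```

Now I'll open a little (to about 55 mm), retreat up, and look.

>>> move_arm(
  rows=[
    [0, 0, 0, 0, 0, 0, 0.15],
    [0, 0, 0, 0, 0, 0, 0.15],
    [0, 0, 0, 0, 0, 0, 0.15],
    [0, 0, -0.5, 0, 0, 0, 0.15],
    [0, 0, -2, 0, 0, 0, 0.15],
    [0, 0, -4, 0, 0, 0, 0.5],
    [0, 0, -3, 0, 0, 0, 1],
    [0, 0, 0, 0, 0, 0, 1],
  ],
)

```text
time: 8.22
tool_pos: [0.6238, 0.0216, 0.1273]
tool_rot: [0.007, -0.003, 1.0, -0.001]
contact_force: [0.9, -1.0, 1.5]
gripper_width: 0.969
grasp_force: 0.0
```

Run:
```python
from h import *
go(.431,-.1055,.115,-57)
```

```text
shift cm [ 19.37 -12.58   0.98] turn az 57.37 toolz [ 0.014 -0.001 -1.   ] pos [0.6238 0.0216 0.1273] yaw -179.6 j6 -1.66 t 8.22
```

>>> move_arm(
  rows=[
    [2.36, -1.57, 0, 0, 0, 0, 1],
    [2.36, -1.57, 0, 0, 0, 0, 1],
    [2.36, -1.57, 0, 0, 0, 0, 1],
    [2.36, -1.57, 0, 0, 0, 0, 1],
    [2.36, -1.57, 0, 0, 0, 0, 1],
    [2.36, -1.57, 0, 0, 0, 0, 1],
    [2.36, -1.57, 0, 0, 0, 0, 1],
    [2.36, -1.57, 0, 0, 0, 0, 1],
    [0, 0, 0, 0, 0, 7, 1],
    [0, 0, 0, 0, 0, 7, 1],
    [0, 0, 0, 0, 0, 7, 1],
    [0, 0, 0, 0, 0, 7, 1],
    [0, 0, 0, 0, 0, 7, 1],
    [0, 0, 0, 0, 0, 7, 1],
    [0, 0, 0, 0, 0, 7, 1],
    [0, 0, 0, 0, 0, 7, 1],
    [0, 0, 0, 0, 0, 1.4, 1],
    [0, 0, 0, 0, 0, 0, 1],
    [0, 0, 0, 0, 0, 0, 1],
  ],
)

```text
time: 9.8
tool_pos: [0.4309, -0.1049, 0.1185]
tool_rot: [0.0, 0.476, 0.879, 0.0]
contact_force: [0.1, 0.3, -0.8]
gripper_width: 0.995
grasp_force: 0.0
```

```bash
cat >> h.py <<'E'
def wrect(kind,z,win=(200,130,360,275),save=None):
    f=manip.grab_frame("wrist")
    if save: cv2.imwrite(save,f["img"])
    c,s,a=r=rect(f,win,kind,z); print("wrist",c,s,a); return c/1000,a
E
python3 - <<'E'
from h import *
go(.431,-.1055,.023,-57)
c,a=wrect(18,.005,save="pics/w4.png"); go(*c,.023,a)
f=manip.grab_frame("top"); print("in dish",*rect(f,(258,130,332,190),18,.01))
E
```

```text
shift cm [-0.05 -0.03  9.55] turn az 0.1 toolz [ 0. -0. -1.] pos [ 0.4309 -0.1049  0.1185] yaw 123.1 j6 -0.98 t 9.8
wrist [ 432.6 -105.8] [76.7 44.8] -57.3
shift cm [-0.17  0.09  9.54] turn az 0.38 toolz [ 0. -0. -1.] pos [ 0.4309 -0.1049  0.1184] yaw 123.1 j6 -0.98 t 9.85
in dish [621.1 -12.2] [219.7 184. ] 89.5
```

View pics/w4.png

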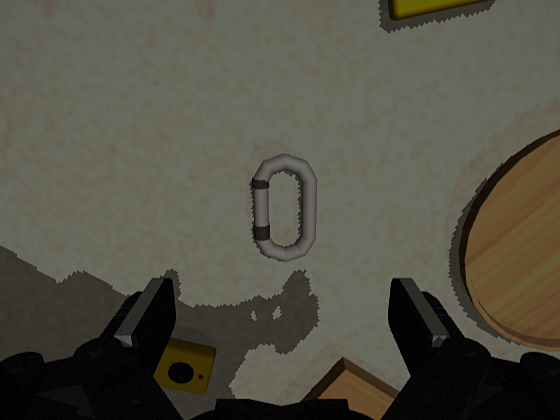

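The carabiner is well centred at (285,206). Descending, gripping and lifting.

>>> move_arm(
  rows=[
    [-0.15, 0.05, 2.5, 0, 0, 0.4, 0.25],
    [0, 0, 2.5, 0, 0, 0, 0.25],
    [0, 0, 2.5, 0, 0, 0, 0.25],
    [0, 0, 1.6, 0, 0, 0, 0.25],
    [0, 0, 0.6, 0, 0, 0, 0.25],
    [0, 0, 0.4, 0, 0, 0, 0.25],
    [0, 0, 0, 0, 0, 0, 0.25],
    [0, 0, 0, 0, 0, 0, 0.25],
    [0, 0, 0, 0, 0, 0, -0.1],
    [0, 0, 0, 0, 0, 0, -1],
    [0, 0, 0, 0, 0, 0, -1],
    [0, 0, 0, 0, 0, 0, -1],
    [0, 0, 0, 0, 0, 0, -1],
    [0, 0, 0, 0, 0, 0, -1],
  ],
)

```text
time: 11.07
tool_pos: [0.4335, -0.1065, 0.0192]
tool_rot: [0.002, 0.48, 0.877, 0.0]
contact_force: [-1.0, 0.4, 5.9]
gripper_width: 0.461
grasp_force: 60.4
```

>>> move_arm(
  rows=[
    [0, 0, -0.5, 0, 0, 0, -1],
    [0, 0, -1.5, 0, 0, 0, -1],
    [0, 0, -3, 0, 0, 0, -1],
    [0, 0, -4, 0, 0, 0, -1],
    [0, 0, 0, 0, 0, 0, -1],
    [0, 0, 0, 0, 0, 0, -1],
  ],
)

```text
time: 11.57
tool_pos: [0.4342, -0.1068, 0.1108]
tool_rot: [0.004, 0.48, 0.877, 0.0]
contact_force: [-0.4, 0.7, -0.8]
gripper_width: 0.462
grasp_force: 60.4
```

Run:
```python
from h import *
go(.617,-.011-.034,.11,0)
```

```text
shift cm [-4.63 18.73  0.19] turn az -57.44 toolz [ 0.007 -0.003 -1.   ] pos [ 0.4342 -0.1068  0.1108] yaw 122.6 j6 -0.98 t 11.57
```

>>> move_arm(
  rows=[
    [-0.58, 2.34, 0, 0, 0, 0, -1],
    [-0.58, 2.34, 0, 0, 0, 0, -1],
    [-0.58, 2.34, 0, 0, 0, 0, -1],
    [-0.58, 2.34, 0, 0, 0, 0, -1],
    [-0.58, 2.34, 0, 0, 0, 0, -1],
    [-0.58, 2.34, 0, 0, 0, 0, -1],
    [-0.58, 2.34, 0, 0, 0, 0, -1],
    [-0.58, 2.34, 0, 0, 0, 0, -1],
    [0, 0, 0, 0, 0, -7, -1],
    [0, 0, 0, 0, 0, -7, -1],
    [0, 0, 0, 0, 0, -7, -1],
    [0, 0, 0, 0, 0, -7, -1],
    [0, 0, 0, 0, 0, -7, -1],
    [0, 0, 0, 0, 0, -7, -1],
    [0, 0, 0, 0, 0, -7, -1],
    [0, 0, 0, 0, 0, -7, -1],
    [0, 0, 0, 0, 0, -1.4, -1],
    [0, 0, 0, 0, 0, 0, -1],
    [0, 0, 0, 0, 0, 0, -1],
  ],
)

```text
time: 13.15
tool_pos: [0.6142, -0.0441, 0.1063]
tool_rot: [-0.001, 0.002, 1.0, 0.0]
contact_force: [-0.6, 0.1, -0.9]
gripper_width: 0.462
grasp_force: 60.4
```

Run:
```python
from h import *
go(.617,-.011-.034,.024,0)
f=manip.grab_frame("wrist"); g=manip.grab_frame("side")
a=cv2.resize(f["img"],(400,300)); b=cv2.resize(g["img"][180:260,280:386],(400,300)); cv2.imwrite("pics/w5.png",np.hstack([a,b]))
```

```text
shift cm [-0.29 -0.09  8.23] turn az -0.18 toolz [-0.002  0.    -1.   ] pos [ 0.6142 -0.0441  0.1063] yaw 179.8 j6 -1.76 t 13.15
```

View pics/w5.png

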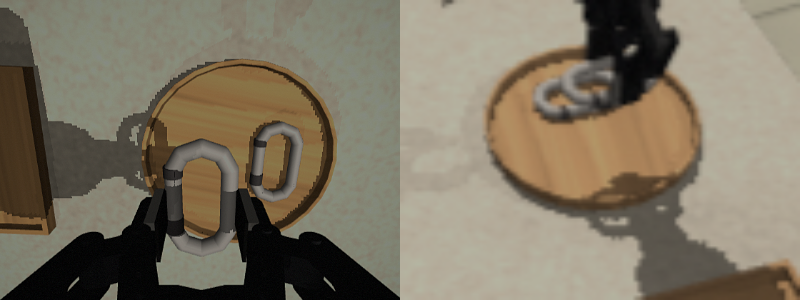

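The first carabiner lies flat on the dish floor and there is room for the second beside it. Lowering.

>>> move_arm(
  rows=[
    [-0.2, -0.1, 2, 0, 0, 0, -1],
    [0, 0, 2, 0, 0, 0, -1],
    [0, 0, 2, 0, 0, 0, -1],
    [0, 0, 1.4, 0, 0, 0, -1],
    [0, 0, 0.5, 0, 0, 0, -1],
    [0, 0, 0.2, 0, 0, 0, -1],
    [0, 0, 0, 0, 0, 0, -1],
    [0, 0, 0, 0, 0, 0, -1],
    [0, 0, 0, 0, 0, 0, -1],
  ],
)

```text
time: 14.0
tool_pos: [0.618, -0.0454, 0.0279]
tool_rot: [0.001, 0.0, 1.0, -0.0]
contact_force: [0.1, 0.3, 0.9]
gripper_width: 0.462
grasp_force: 60.4
```

>>> move_arm(
  rows=[
    [0, 0, 0.3, 0, 0, 0, -1],
    [0, 0, 0, 0, 0, 0, -1],
    [0, 0, 0, 0, 0, 0, -1],
  ],
)

```text
time: 14.25
tool_pos: [0.6178, -0.0454, 0.0244]
tool_rot: [0.001, 0.0, 1.0, -0.0]
contact_force: [1.3, -0.2, 1.8]
gripper_width: 0.462
grasp_force: 60.7
```

>>> move_arm(
  rows=[
    [0, 0, 0.05, 0, 0, 0, 0.15],
    [0, 0, 0, 0, 0, 0, 0.15],
    [0, 0, 0, 0, 0, 0, 0.15],
    [0, 0, -0.5, 0, 0, 0, 0.15],
    [0, 0, -2, 0, 0, 0, 0.15],
    [0, 0, -4, 0, 0, 0, 0.5],
    [0, 0, -3, 0, 0, 0, 1],
    [0, 0, 0, 0, 0, 0, 1],
    [0, 0, 0, 0, 0, 0, 1],
  ],
)

```text
time: 15.0
tool_pos: [0.6188, -0.0456, 0.1214]
tool_rot: [0.003, 0.0, 1.0, -0.001]
contact_force: [-0.2, -0.7, -0.8]
gripper_width: 1.0
grasp_force: 0.0
```

Run:
```python
from h import *
go(.432,.062,.115,44.5)
```

```text
shift cm [18.69 10.75  0.51] turn az -44.54 toolz [ 0.006 -0.001 -1.   ] pos [ 0.6188 -0.0456  0.1214] yaw 180.0 j6 -1.76 t 15.0
```

>>> move_arm(
  rows=[
    [2.33, 1.34, 0, 0, 0, 0, 1],
    [2.33, 1.34, 0, 0, 0, 0, 1],
    [2.33, 1.34, 0, 0, 0, 0, 1],
    [2.33, 1.34, 0, 0, 0, 0, 1],
    [2.33, 1.34, 0, 0, 0, 0, 1],
    [2.33, 1.34, 0, 0, 0, 0, 1],
    [2.33, 1.34, 0, 0, 0, 0, 1],
    [2.33, 1.34, 0, 0, 0, 0, 1],
    [0, 0, 0, 0, 0, -6.36, 1],
    [0, 0, 0, 0, 0, -6.36, 1],
    [0, 0, 0, 0, 0, -6.36, 1],
    [0, 0, 0, 0, 0, -6.36, 1],
    [0, 0, 0, 0, 0, -6.36, 1],
    [0, 0, 0, 0, 0, -6.36, 1],
    [0, 0, 0, 0, 0, -6.36, 1],
    [0, 0, 0, 0, 0, 0, 1],
    [0, 0, 0, 0, 0, 0, 1],
  ],
)

```text
time: 16.42
tool_pos: [0.4296, 0.0621, 0.1166]
tool_rot: [-0.001, -0.377, 0.926, 0.0]
contact_force: [0.8, 0.6, 0.1]
gripper_width: 1.003
grasp_force: 0.0
```

Run:
```python
from h import *
c,a=wrect("yellow",.012); go(*c,.018,a)
f=manip.grab_frame("top"); g=manip.grab_frame("side")
a=cv2.resize(f["img"][122:202,250:345],(400,337)); b=cv2.resize(g["img"][180:260,280:375],(400,337)); cv2.imwrite("pics/w6.png",np.hstack([a,b]))
```

```text
wrist [430.7  59.3] [64.6 37.8] 44.3
shift cm [ 0.12 -0.28  9.88] turn az 0.03 toolz [-0.002  0.    -1.   ] pos [0.4298 0.0621 0.1168] yaw -135.7 j6 -2.37 t 16.47
```

View pics/w6.png

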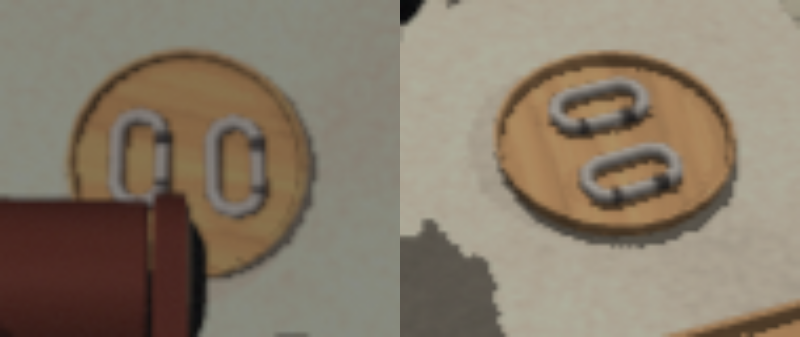

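Both carabiners lie flat side by side in the dish. Next is remote A.

>>> move_arm(
  rows=[
    [0.12, -0.26, 2.5, 0, 0, 0, 0.25],
    [0, 0, 2.5, 0, 0, 0, 0.25],
    [0, 0, 2.5, 0, 0, 0, 0.25],
    [0, 0, 1.2, 0, 0, 0, 0.25],
    [0, 0, 0.6, 0, 0, 0, 0.25],
    [0, 0, 0.3, 0, 0, 0, 0.25],
    [0, 0, 0, 0, 0, 0, 0.25],
    [0, 0, 0, 0, 0, 0, 0.25],
    [0, 0, 0, 0, 0, 0, -0.1],
    [0, 0, 0, 0, 0, 0, -1],
    [0, 0, 0, 0, 0, 0, -1],
    [0, 0, 0, 0, 0, 0, -1],
    [0, 0, 0, 0, 0, 0, -1],
    [0, 0, 0, 0, 0, 0, -1],
  ],
)

```text
time: 17.73
tool_pos: [0.433, 0.0594, 0.0235]
tool_rot: [0.001, -0.378, 0.926, -0.001]
contact_force: [-0.6, -0.8, 6.1]
gripper_width: 0.427
grasp_force: 60.6
```

>>> move_arm(
  rows=[
    [0, 0, -0.5, 0, 0, 0, -1],
    [0, 0, -1.5, 0, 0, 0, -1],
    [0, 0, -3, 0, 0, 0, -1],
    [0, 0, -4, 0, 0, 0, -1],
    [0, 0, 0, 0, 0, 0, -1],
    [0, 0, 0, 0, 0, 0, -1],
  ],
)

```text
time: 18.23
tool_pos: [0.4335, 0.0593, 0.115]
tool_rot: [0.003, -0.379, 0.926, -0.001]
contact_force: [-0.8, 0.2, -1.6]
gripper_width: 0.42
grasp_force: 60.1
```

Run:
```python
from h import *
a=np.radians(11); d=.037*np.array([np.cos(a),np.sin(a)]); c=np.array([.630,.275]); print(c+d,c-d)
go(*(c+d),.115,11)
```

```text
[0.66632021 0.28205993] [0.59367979 0.26794007]
shift cm [-32.21  -0.42   0.15] turn az 33.48 toolz [ 0.007 -0.    -1.   ] pos [0.4335 0.0593 0.115 ] yaw -135.5 j6 -2.38 t 18.23
```

>>> move_arm(
  rows=[
    [-2.68, -0.03, 0, 0, 0, 0, -1],
    [-2.68, -0.03, 0, 0, 0, 0, -1],
    [-2.68, -0.03, 0, 0, 0, 0, -1],
    [-2.68, -0.03, 0, 0, 0, 0, -1],
    [-2.68, -0.03, 0, 0, 0, 0, -1],
    [-2.68, -0.03, 0, 0, 0, 0, -1],
    [-2.68, -0.03, 0, 0, 0, 0, -1],
    [-2.68, -0.03, 0, 0, 0, 0, -1],
    [-2.68, -0.03, 0, 0, 0, 0, -1],
    [-2.68, -0.03, 0, 0, 0, 0, -1],
    [-2.68, -0.03, 0, 0, 0, 0, -1],
    [-2.68, -0.03, 0, 0, 0, 0, -1],
    [0, 0, 0, 0, 0, 6.7, -1],
    [0, 0, 0, 0, 0, 6.7, -1],
    [0, 0, 0, 0, 0, 6.7, -1],
    [0, 0, 0, 0, 0, 6.7, -1],
    [0, 0, 0, 0, 0, 6.7, -1],
    [0, 0, 0, 0, 0, 0, -1],
    [0, 0, 0, 0, 0, 0, -1],
  ],
)

```text
time: 19.82
tool_pos: [0.6624, 0.2819, 0.1098]
tool_rot: [-0.002, -0.097, 0.995, -0.0]
contact_force: [-0.6, -0.2, -0.8]
gripper_width: 0.419
grasp_force: 60.1
```

Run:
```python
from h import *
go(.6663,.282,.029,11)
f=manip.grab_frame("wrist"); cv2.imwrite("pics/w7.png",f["img"])
```

```text
shift cm [-0.41 -0.06  8.07] turn az 0.15 toolz [-0.003 -0.001 -1.   ] pos [0.6624 0.2819 0.1098] yaw -168.9 j6 -1.47 t 19.82
```

View pics/w7.png

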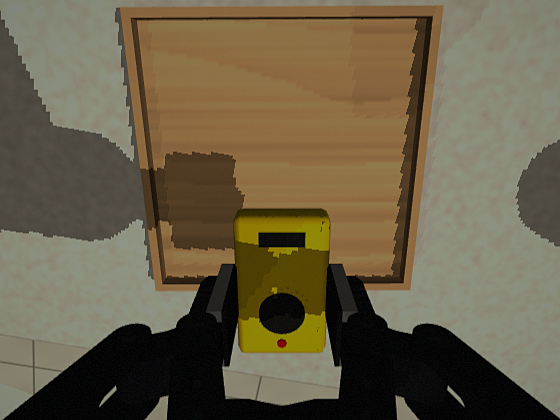

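The tray's outer rim corners are at about (119,8), (443,7), (410,290) and (157,290). I'll check its centre from these.

Run:
```python
from h import *
f=manip.grab_frame("wrist")
P=ray(f,[[119,8],[443,7],[410,290],[157,290]],.014); print(P.round(4).tolist(),P.mean(0),np.linalg.norm(P-np.roll(P,1,0),axis=1)); 
go(.6663,.282,.029,11)
```

```text
[[0.5637, 0.1739], [0.5303, 0.3419], [0.6973, 0.3756], [0.7299, 0.2087]] [0.63028424 0.27504124] [0.16982413 0.17130442 0.17028751 0.16998485]
shift cm [-0.36 -0.06  8.16] turn az 0.11 toolz [-0.002 -0.001 -1.   ] pos [0.6628 0.282  0.1106] yaw -168.9 j6 -1.47 t 19.92
```

>>> move_arm(
  rows=[
    [-0.3, 0, 2, 0, 0, 0, -1],
    [0, 0, 2, 0, 0, 0, -1],
    [0, 0, 2, 0, 0, 0, -1],
    [0, 0, 1.4, 0, 0, 0, -1],
    [0, 0, 0.5, 0, 0, 0, -1],
    [0, 0, 0, 0, 0, 0, -1],
    [0, 0, 0, 0, 0, 0, -1],
    [0, 0, 0, 0, 0, 0, -1],
  ],
)

```text
time: 20.58
tool_pos: [0.6675, 0.2831, 0.0346]
tool_rot: [0.001, -0.096, 0.995, 0.0]
contact_force: [-0.4, 0.6, -0.8]
gripper_width: 0.421
grasp_force: 60.1
```

>>> move_arm(
  rows=[
    [0, 0, 0.2, 0, 0, 0, -1],
    [0, 0, 0, 0, 0, 0, -1],
    [0, 0, 0, 0, 0, 0, -1],
  ],
)

```text
time: 20.83
tool_pos: [0.6668, 0.2829, 0.0316]
tool_rot: [0.001, -0.096, 0.995, 0.0]
contact_force: [-0.3, -0.4, 0.5]
gripper_width: 0.424
grasp_force: 60.1
```

>>> move_arm(
  rows=[
    [0, 0, 0.25, 0, 0, 0, -1],
    [0, 0, 0, 0, 0, 0, -1],
    [0, 0, 0, 0, 0, 0, -1],
  ],
)

```text
time: 21.08
tool_pos: [0.6667, 0.2828, 0.0286]
tool_rot: [0.0, -0.096, 0.995, 0.0]
contact_force: [0.3, 0.4, 0.1]
gripper_width: 0.421
grasp_force: 60.1
```

>>> move_arm(
  rows=[
    [0, 0, 0.05, 0, 0, 0, 0.15],
    [0, 0, 0, 0, 0, 0, 0.15],
    [0, 0, 0, 0, 0, 0, 0.15],
    [0, 0, -0.5, 0, 0, 0, 0.15],
    [0, 0, -2, 0, 0, 0, 0.15],
    [0, 0, -4, 0, 0, 0, 0.5],
    [0, 0, -3, 0, 0, 0, 1],
    [0, 0, 0, 0, 0, 0, 1],
    [0, 0, 0, 0, 0, 0, 1],
  ],
)

```text
time: 21.83
tool_pos: [0.6685, 0.2834, 0.1273]
tool_rot: [0.003, -0.096, 0.995, 0.001]
contact_force: [0.4, -0.6, -0.5]
gripper_width: 1.001
grasp_force: 0.0
```

Run:
```python
from h import *
go(.427,.224,.12,-34)
f=manip.grab_frame("wrist"); print(*rect(f,(100,0,460,400),"yellow",.017))
```

```text
shift cm [24.84 -1.23  0.55] turn az 44.98 toolz [ 0.007  0.002 -1.   ] pos [0.6685 0.2834 0.1273] yaw -169.0 j6 -1.46 t 21.83
[665.9 281.7] [66.1 38.1] 10.9
```

Remote A is in the tray as planned. Next is the comb.

>>> move_arm(
  rows=[
    [2.74, -0.14, 0, 0, 0, 0, 1],
    [2.74, -0.14, 0, 0, 0, 0, 1],
    [2.74, -0.14, 0, 0, 0, 0, 1],
    [2.74, -0.14, 0, 0, 0, 0, 1],
    [2.74, -0.14, 0, 0, 0, 0, 1],
    [2.74, -0.14, 0, 0, 0, 0, 1],
    [2.74, -0.14, 0, 0, 0, 0, 1],
    [2.74, -0.14, 0, 0, 0, 0, 1],
    [2.74, -0.14, 0, 0, 0, 0, 1],
    [0, 0, 0, 0, 0, 6.43, 1],
    [0, 0, 0, 0, 0, 6.43, 1],
    [0, 0, 0, 0, 0, 6.43, 1],
    [0, 0, 0, 0, 0, 6.43, 1],
    [0, 0, 0, 0, 0, 6.43, 1],
    [0, 0, 0, 0, 0, 6.43, 1],
    [0, 0, 0, 0, 0, 6.43, 1],
    [0, 0, 0, 0, 0, 0, 1],
    [0, 0, 0, 0, 0, 0, 1],
  ],
)

```text
time: 23.38
tool_pos: [0.4256, 0.223, 0.1212]
tool_rot: [-0.001, 0.291, 0.957, -0.001]
contact_force: [-0.6, 0.1, -0.1]
gripper_width: 1.0
grasp_force: 0.0
```

Run:
```python
from h import *
c,a=wrect(24,.006,win=(225,100,345,300),save="pics/w8.png"); go(*c,.016,a)
```

```text
wrist [424.4 209.5] [130.9  59.3] -34.6
shift cm [-0.66 -1.19 10.55] turn az 0.72 toolz [-0.002 -0.001 -1.   ] pos [0.4258 0.2231 0.1215] yaw 146.1 j6 -0.65 t 23.43
```

View pics/w8.png

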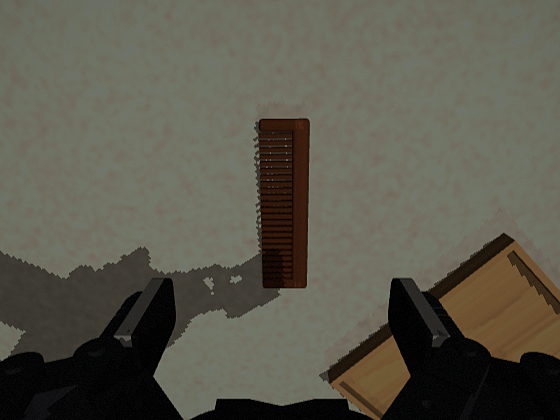

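The comb is clear, with corners at about (260,119), (310,119), (308,289) and (263,289). The mask had picked up shadow, so I'll use the corners.

Run:
```python
from h import *
f=manip.grab_frame("wrist")
P=ray(f,[[260,119],[310,119],[308,289],[263,289]],.008); d=(P[0]+P[1]-P[2]-P[3])/2; c=P.mean(0)
print(c,np.linalg.norm(P-np.roll(P,1,0),axis=1)); go(*c,.016,np.degrees(np.arctan2(d[1],d[0])))
```

```text
[0.42862288 0.22360334] [0.12042843 0.03112144 0.12040537 0.03258225]
shift cm [-0.2   0.19 10.58] turn az -0.3 toolz [-0.002 -0.001 -1.   ] pos [0.4261 0.2232 0.1218] yaw 146.1 j6 -0.65 t 23.48
```

>>> move_arm(
  rows=[
    [-0.2, 0.15, 2.5, 0, 0, 0, 0.15],
    [0, 0, 2.5, 0, 0, 0, 0.15],
    [0, 0, 2.5, 0, 0, 0, 0.15],
    [0, 0, 1.5, 0, 0, 0, 0.15],
    [0, 0, 0.6, 0, 0, 0, 0.15],
    [0, 0, 0.4, 0, 0, 0, 0.15],
    [0, 0, 0, 0, 0, 0, 0.15],
    [0, 0, 0, 0, 0, 0, 0.1],
    [0, 0, 0, 0, 0, 0, 0.1],
    [0, 0, 0, 0, 0, 0, 0.1],
  ],
)

```text
time: 24.32
tool_pos: [0.4302, 0.2239, 0.0241]
tool_rot: [0.001, 0.293, 0.956, 0.001]
contact_force: [0.3, -0.9, 0.0]
gripper_width: 0.55
grasp_force: 0.0
```

>>> move_arm(
  rows=[
    [0, 0, 0.4, 0, 0, 0, 0],
    [0, 0, 0, 0, 0, 0, -0.05],
    [0, 0, 0, 0, 0, 0, -0.05],
    [0, 0, 0, 0, 0, 0, -0.05],
  ],
)

```text
time: 24.65
tool_pos: [0.4291, 0.2235, 0.0188]
tool_rot: [-0.0, 0.293, 0.956, -0.0]
contact_force: [-0.4, 0.1, -0.3]
gripper_width: 0.479
grasp_force: 0.0
```

>>> move_arm(
  rows=[
    [0, 0, 0.1, 0, 0, 0, -0.1],
    [0, 0, 0, 0, 0, 0, -1],
    [0, 0, 0, 0, 0, 0, -1],
    [0, 0, 0, 0, 0, 0, -1],
    [0, 0, 0, 0, 0, 0, -1],
    [0, 0, 0, 0, 0, 0, -1],
  ],
)

```text
time: 25.15
tool_pos: [0.43, 0.2238, 0.0188]
tool_rot: [0.001, 0.293, 0.956, 0.0]
contact_force: [-1.3, 0.6, 5.3]
gripper_width: 0.352
grasp_force: 61.3
```

>>> move_arm(
  rows=[
    [0, 0, -0.5, 0, 0, 0, -1],
    [0, 0, -1.5, 0, 0, 0, -1],
    [0, 0, -3, 0, 0, 0, -1],
    [0, 0, -4, 0, 0, 0, -1],
    [0, 0, 0, 0, 0, 0, -1],
    [0, 0, 0, 0, 0, 0, -1],
  ],
)

```text
time: 25.65
tool_pos: [0.4312, 0.2242, 0.1109]
tool_rot: [0.003, 0.293, 0.956, 0.002]
contact_force: [-0.8, -0.5, -0.4]
gripper_width: 0.351
grasp_force: 59.5
```

Run:
```python
from h import *
go(.614,-.232,.12,-3)
f=manip.grab_frame("wrist"); cv2.imwrite("pics/w9.png",f["img"])
```

```text
shift cm [-40.68 -27.57  -0.89] turn az -31.03 toolz [ 0.006  0.002 -1.   ] pos [0.4312 0.2242 0.1109] yaw 146.0 j6 -0.65 t 25.65
```

View pics/w9.png

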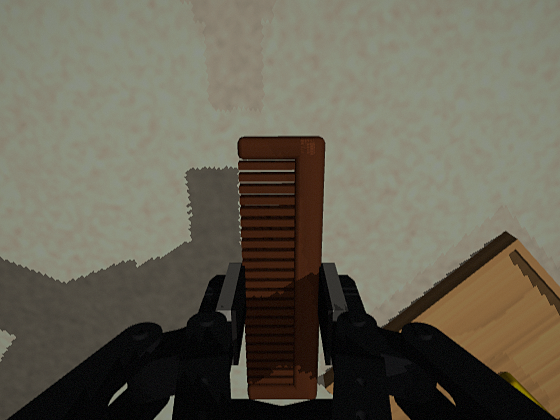

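The comb is held at its middle, level. Carrying it to the long tray.

>>> move_arm(
  rows=[
    [-2.39, -1.62, 0, 0, 0, 0, -1],
    [-2.39, -1.62, 0, 0, 0, 0, -1],
    [-2.39, -1.62, 0, 0, 0, 0, -1],
    [-2.39, -1.62, 0, 0, 0, 0, -1],
    [-2.39, -1.62, 0, 0, 0, 0, -1],
    [-2.39, -1.62, 0, 0, 0, 0, -1],
    [-2.39, -1.62, 0, 0, 0, 0, -1],
    [-2.39, -1.62, 0, 0, 0, 0, -1],
    [-2.39, -1.62, 0, 0, 0, 0, -1],
    [-2.39, -1.62, 0, 0, 0, 0, -1],
    [-2.39, -1.62, 0, 0, 0, 0, -1],
    [-2.39, -1.62, 0, 0, 0, 0, -1],
    [-2.39, -1.62, 0, 0, 0, 0, -1],
    [-2.39, -1.62, 0, 0, 0, 0, -1],
    [-2.39, -1.62, 0, 0, 0, 0, -1],
    [-2.39, -1.62, 0, 0, 0, 0, -1],
    [-2.39, -1.62, 0, 0, 0, 0, -1],
  ],
)

```text
time: 27.12
tool_pos: [0.6106, -0.2327, 0.1046]
tool_rot: [-0.002, 0.293, 0.956, 0.0]
contact_force: [-0.1, -0.1, -0.3]
gripper_width: 0.354
grasp_force: 59.5
```

>>> move_arm(
  rows=[
    [0, 0, 0, 0, 0, -6.2, -1],
    [0, 0, 0, 0, 0, -6.2, -1],
    [0, 0, 0, 0, 0, -6.2, -1],
    [0, 0, 0, 0, 0, -6.2, -1],
    [0, 0, 0, 0, 0, -6.2, -1],
    [0, 0, 0, 0, 0, 0, -1],
    [0, 0, 0, 0, 0, 0, -1],
  ],
)

```text
time: 27.7
tool_pos: [0.6106, -0.2315, 0.1054]
tool_rot: [-0.002, 0.028, 1.0, 0.001]
contact_force: [-0.8, 0.1, -0.6]
gripper_width: 0.352
grasp_force: 59.5
```

Run:
```python
from h import *
go(.614,-.232,.025,-3)
f=manip.grab_frame("wrist"); cv2.imwrite("pics/w10.png",f["img"])
```

```text
shift cm [-0.37 -0.05  8.04] turn az -0.19 toolz [-0.003  0.002 -1.   ] pos [ 0.6106 -0.2315  0.1054] yaw 176.8 j6 -1.99 t 27.7
```

View pics/w10.png

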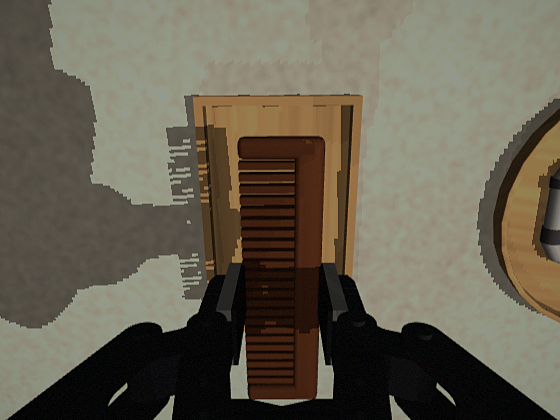

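The near rim corners of the tray are at about (193,96) and (363,96), with sides running to (207,280) and (352,280). Checking the tray centre from these.

Run:
```python
from h import *
f=manip.grab_frame("wrist")
P=ray(f,[[193,96],[363,96],[207,280],[352,280]],.014); m=(P[0]+P[1])/2; n=(P[2]+P[3])/2; u=(n-m)/np.linalg.norm(n-m); e=P[1]-P[0]
a=np.degrees(np.arctan2(u[1],u[0])); print(np.linalg.norm(e),np.linalg.norm(P[3]-P[2]),a,np.degrees(np.arctan2(e[1],e[0])),m+.077*u)
go(*(m+.077*u),.025,a)
```

```text
0.0944746152966254 0.09464201243889613 -2.9316061678240466 86.74504996519002 [ 0.61462372 -0.2340752 ]
shift cm [-0.38 -0.22  8.14] turn az -0.22 toolz [-0.002  0.001 -1.   ] pos [ 0.6111 -0.2317  0.1064] yaw 176.9 j6 -1.99 t 27.8
```

>>> move_arm(
  rows=[
    [-0.3, -0.2, 2, 0, 0, 0, -1],
    [0, 0, 2, 0, 0, 0, -1],
    [0, 0, 2, 0, 0, 0, -1],
    [0, 0, 1.3, 0, 0, 0, -1],
    [0, 0, 0.5, 0, 0, 0, -1],
    [0, 0, 0, 0, 0, 0, -1],
    [0, 0, 0, 0, 0, 0, -1],
    [0, 0, 0, 0, 0, 0, -1],
  ],
)

```text
time: 28.47
tool_pos: [0.6157, -0.2348, 0.0314]
tool_rot: [0.001, 0.027, 1.0, -0.001]
contact_force: [-0.2, -0.5, 0.1]
gripper_width: 0.352
grasp_force: 59.5
```

>>> move_arm(
  rows=[
    [0, 0, 0.2, 0, 0, 0, -1],
    [0, 0, 0, 0, 0, 0, -1],
    [0, 0, 0, 0, 0, 0, -1],
    [0, 0, 0, 0, 0, 0, -1],
  ],
)

```text
time: 28.8
tool_pos: [0.6149, -0.2344, 0.0283]
tool_rot: [0.0, 0.026, 1.0, -0.0]
contact_force: [1.0, 0.4, -0.8]
gripper_width: 0.354
grasp_force: 59.5
```

>>> move_arm(
  rows=[
    [0, 0, 0.35, 0, 0, 0, -1],
    [0, 0, 0, 0, 0, 0, -1],
    [0, 0, 0, 0, 0, 0, -1],
    [0, 0, 0, 0, 0, 0, -1],
  ],
)

```text
time: 29.13
tool_pos: [0.6146, -0.2342, 0.0241]
tool_rot: [-0.0, 0.026, 1.0, 0.0]
contact_force: [-0.1, 0.0, -0.4]
gripper_width: 0.352
grasp_force: 59.5
```

>>> move_arm(
  rows=[
    [0, 0, 0, 0, 0, 0, -0.05],
    [0, 0, 0, 0, 0, 0, -0.05],
    [0, 0, 0, 0, 0, 0, -0.05],
    [0, 0, -0.5, 0, 0, 0, -0.05],
    [0, 0, -2, 0, 0, 0, -0.05],
    [0, 0, -4, 0, 0, 0, 0.5],
    [0, 0, -3, 0, 0, 0, 1],
    [0, 0, 0, 0, 0, 0, 1],
    [0, 0, 0, 0, 0, 0, 1],
  ],
)

```text
time: 29.88
tool_pos: [0.6167, -0.2352, 0.1234]
tool_rot: [0.003, 0.026, 1.0, -0.001]
contact_force: [0.0, 0.9, 0.0]
gripper_width: 0.994
grasp_force: 0.0
```

Run:
```python
from h import *
go(.4285,-.2545,.12,17.5)
```

```text
shift cm [18.69 -2.92  0.23] turn az -20.53 toolz [ 0.006 -0.003 -1.   ] pos [ 0.6167 -0.2352  0.1234] yaw 177.0 j6 -2.0 t 29.88
```

>>> move_arm(
  rows=[
    [2.65, -0.42, 0, 0, 0, 0, 1],
    [2.65, -0.42, 0, 0, 0, 0, 1],
    [2.65, -0.42, 0, 0, 0, 0, 1],
    [2.65, -0.42, 0, 0, 0, 0, 1],
    [2.65, -0.42, 0, 0, 0, 0, 1],
    [2.65, -0.42, 0, 0, 0, 0, 1],
    [2.65, -0.42, 0, 0, 0, 0, 1],
    [0, 0, 0, 0, 0, -6.84, 1],
    [0, 0, 0, 0, 0, -6.84, 1],
    [0, 0, 0, 0, 0, -6.84, 1],
    [0, 0, 0, 0, 0, 0, 1],
    [0, 0, 0, 0, 0, 0, 1],
    [0, 0, 0, 0, 0, 0, 1],
  ],
)

```text
time: 30.97
tool_pos: [0.4275, -0.2534, 0.1185]
tool_rot: [-0.001, -0.151, 0.989, 0.001]
contact_force: [-0.5, -0.1, -0.1]
gripper_width: 0.998
grasp_force: 0.0
```

Run:
```python
from h import *
c,a=wrect("yellow",.012); go(*c,.02,a)
```

```text
wrist [ 426.8 -256.7] [64.2 37.9] 17.4
shift cm [ 0.17 -0.29  9.87] turn az -0.01 toolz [-0.001  0.001 -1.   ] pos [ 0.4277 -0.2535  0.1187] yaw -162.6 j6 -2.56 t 31.02
```

>>> move_arm(
  rows=[
    [0.12, -0.28, 2.5, 0, 0, 0, 0.25],
    [0, 0, 2.5, 0, 0, 0, 0.25],
    [0, 0, 2.5, 0, 0, 0, 0.25],
    [0, 0, 1.4, 0, 0, 0, 0.25],
    [0, 0, 0.6, 0, 0, 0, 0.25],
    [0, 0, 0.3, 0, 0, 0, 0.25],
    [0, 0, 0, 0, 0, 0, 0.25],
    [0, 0, 0, 0, 0, 0, 0.25],
    [0, 0, 0, 0, 0, 0, -0.1],
    [0, 0, 0, 0, 0, 0, -1],
    [0, 0, 0, 0, 0, 0, -1],
    [0, 0, 0, 0, 0, 0, -1],
    [0, 0, 0, 0, 0, 0, -1],
    [0, 0, 0, 0, 0, 0, -1],
  ],
)

```text
time: 32.18
tool_pos: [0.4288, -0.2578, 0.0231]
tool_rot: [0.001, -0.152, 0.988, -0.001]
contact_force: [0.4, -0.0, 7.1]
gripper_width: 0.425
grasp_force: 60.7
```

>>> move_arm(
  rows=[
    [0, 0, -0.5, 0, 0, 0, -1],
    [0, 0, -1.5, 0, 0, 0, -1],
    [0, 0, -3, 0, 0, 0, -1],
    [0, 0, -4, 0, 0, 0, -1],
    [0, 0, 0, 0, 0, 0, -1],
    [0, 0, 0, 0, 0, 0, -1],
  ],
)

```text
time: 32.68
tool_pos: [0.4292, -0.2581, 0.1146]
tool_rot: [0.002, -0.152, 0.988, -0.002]
contact_force: [0.7, 0.5, -1.2]
gripper_width: 0.425
grasp_force: 60.1
```

Run:
```python
from h import *
go(.594,.268,.115,11)
```

```text
shift cm [-31.53  45.23  -0.18] turn az 6.49 toolz [ 0.005 -0.004 -1.   ] pos [ 0.4292 -0.2581  0.1146] yaw -162.5 j6 -2.57 t 32.68
```

>>> move_arm(
  rows=[
    [-1.66, 2.38, 0, 0, 0, 0, -1],
    [-1.66, 2.38, 0, 0, 0, 0, -1],
    [-1.66, 2.38, 0, 0, 0, 0, -1],
    [-1.66, 2.38, 0, 0, 0, 0, -1],
    [-1.66, 2.38, 0, 0, 0, 0, -1],
    [-1.66, 2.38, 0, 0, 0, 0, -1],
    [-1.66, 2.38, 0, 0, 0, 0, -1],
    [-1.66, 2.38, 0, 0, 0, 0, -1],
    [-1.66, 2.38, 0, 0, 0, 0, -1],
    [-1.66, 2.38, 0, 0, 0, 0, -1],
    [-1.66, 2.38, 0, 0, 0, 0, -1],
    [-1.66, 2.38, 0, 0, 0, 0, -1],
    [-1.66, 2.38, 0, 0, 0, 0, -1],
    [-1.66, 2.38, 0, 0, 0, 0, -1],
    [-1.66, 2.38, 0, 0, 0, 0, -1],
    [-1.66, 2.38, 0, 0, 0, 0, -1],
    [-1.66, 2.38, 0, 0, 0, 0, -1],
    [-1.66, 2.38, 0, 0, 0, 0, -1],
    [-1.66, 2.38, 0, 0, 0, 0, -1],
    [0, 0, 0, 0, 0, 6.5, -1],
  ],
)

```text
time: 34.35
tool_pos: [0.5921, 0.2731, 0.1093]
tool_rot: [-0.001, -0.097, 0.995, 0.001]
contact_force: [-0.5, -1.1, -0.7]
gripper_width: 0.423
grasp_force: 60.2
```

>>> move_arm(
  rows=[
    [0, 0, 0, 0, 0, 0, -1],
    [0, 0, 0, 0, 0, 0, -1],
    [0, 0, 0, 0, 0, 0, -1],
    [0, 0, 0, 0, 0, 0, -1],
  ],
)

```text
time: 34.68
tool_pos: [0.592, 0.2683, 0.1105]
tool_rot: [-0.001, -0.096, 0.995, -0.0]
contact_force: [-0.9, -0.1, -0.4]
gripper_width: 0.427
grasp_force: 60.2
```

Run:
```python
from h import *
go(.594,.268,.029,11)
```

```text
shift cm [-0.2  -0.07  8.15] turn az 0.01 toolz [-0.001 -0.001 -1.   ] pos [0.592  0.2683 0.1105] yaw -169.0 j6 -1.45 t 34.68
```

>>> move_arm(
  rows=[
    [-0.05, 0, 2, 0, 0, 0, -1],
    [0, 0, 2, 0, 0, 0, -1],
    [0, 0, 2, 0, 0, 0, -1],
    [0, 0, 1.4, 0, 0, 0, -1],
    [0, 0, 0.5, 0, 0, 0, -1],
    [0, 0, 0, 0, 0, 0, -1],
    [0, 0, 0, 0, 0, 0, -1],
    [0, 0, 0, 0, 0, 0, -1],
  ],
)

```text
time: 35.35
tool_pos: [0.5942, 0.2696, 0.034]
tool_rot: [0.001, -0.096, 0.995, 0.0]
contact_force: [0.9, -0.2, -1.3]
gripper_width: 0.424
grasp_force: 60.2
```

>>> move_arm(
  rows=[
    [0, 0, 0.25, 0, 0, 0, -1],
    [0, 0, 0, 0, 0, 0, -1],
    [0, 0, 0, 0, 0, 0, -1],
    [0, 0, 0, 0, 0, 0, -1],
  ],
)

```text
time: 35.68
tool_pos: [0.5932, 0.2695, 0.0302]
tool_rot: [0.0, -0.096, 0.995, 0.0]
contact_force: [-0.5, 0.4, -0.8]
gripper_width: 0.421
grasp_force: 60.2
```

>>> move_arm(
  rows=[
    [0, 0, 0.15, 0, 0, 0, -1],
    [0, 0, 0, 0, 0, 0, -1],
    [0, 0, 0, 0, 0, 0, -1],
    [0, 0, 0, 0, 0, 0, 0.15],
    [0, 0, 0, 0, 0, 0, 0.15],
    [0, 0, 0, 0, 0, 0, 0.15],
    [0, 0, -0.5, 0, 0, 0, 0.15],
    [0, 0, -2, 0, 0, 0, 0.15],
    [0, 0, -4, 0, 0, 0, 0.5],
    [0, 0, -4, 0, 0, 0, 1],
    [4, 0, -4, 0, 0, 0, 1],
    [4, 0, -4, 0, 0, 0, 1],
    [4, 0, 0, 0, 0, 0, 1],
    [4, 0, 0, 0, 0, 0, 1],
    [0, 0, 0, 0, 0, 0, 1],
    [0, 0, 0, 0, 0, 0, 1],
  ],
)

```text
time: 37.02
tool_pos: [0.4545, 0.2425, 0.1918]
tool_rot: [-0.0, -0.096, 0.995, -0.0]
contact_force: [1.0, 0.0, 0.3]
gripper_width: 1.0
grasp_force: 0.0
```

Run:
```python
from h import *
f=manip.grab_frame("top"); g=manip.grab_frame("side")
a=cv2.resize(f["img"][100:260,150:400],(800,512))[:300]; b=cv2.resize(g["img"][120:310,250:420],(330,300)); 
cv2.imwrite("pics/fin.png",np.vstack([cv2.resize(a,(800,300)),np.hstack([b,cv2.resize(g["img"],(470,300))])]))
```

```text
(no output)
```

View pics/fin.png

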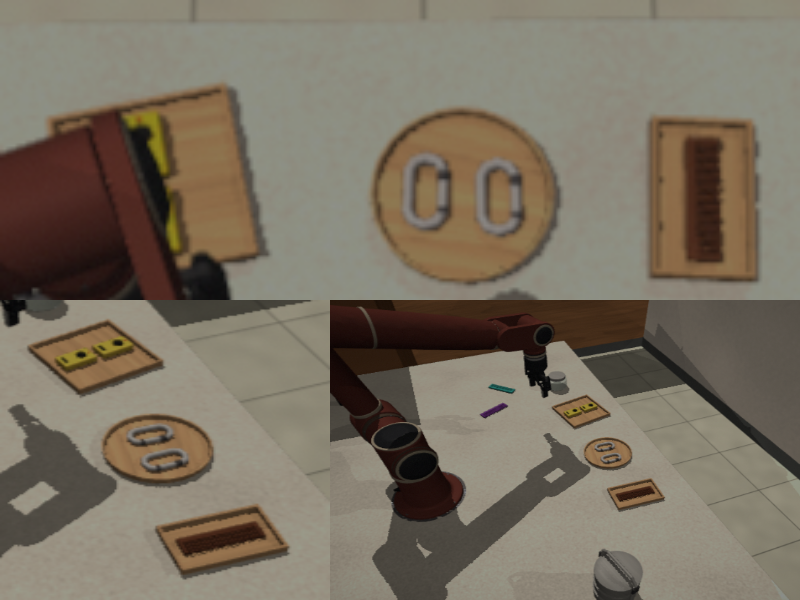

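The comb, both remotes and both carabiners lie flat in their trays. The jar and tiffin are still standing in place. Handing in.

```bash
python3 -c "from plant import manip; print(manip.job_done())"
```

```text
the job is handed in; nothing more can be done
None
```

The job is handed in at about 37 s of the 128 s allowed: the final pictures show the comb, both remotes and both carabiners flat in their trays and the tiffin and jar still standing, but no verdict came back.

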